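Tighten a loose pulley's clamp knob in the oblong nest

TASK

The small belt pulley standing on the bench spins with its black bar-shaped clamp knob, so it has to be held still by its oblong foot while the knob is tightened. Set it foot down, fully home, into the fixture block with the oblong pocket (not the round one), and then turn the knob clockwise, seen from above, by about 80 degrees. Leave the pulley standing in the oblong pocket and let go.

Things in the scene. Friction and masses are not known exactly. Their poses are not given: they have to be found in the camera images.
- pulley_mid (a point): Loose belt pulley, 0.3 kg, 74 mm tall; up from the underside: oblong steel foot 70 (x) by 40 (y) mm (0-20 mm, lower edges bevelled), grooved pulley 40 across (20-34), stem 16 across (34-44), black knob bar 44 long, 12 thick (44-74). This point: on its axis, 37 mm above its underside, 22 mm below the bar's middle. z up, x along the foot. Lift it by the bar, fingertips above the pulley rim.
- clamp_knob (a joint): Angle of the knob to the pulley and foot, rad; grows as the knob turns clockwise seen from above; stays where left. At 0 the bar lies along the pulley's x axis. 0 to 0.15 at the start, at most 2.2. Turning takes 0.16 N m, more than friction under the foot: in the hand or on the bare bench the whole pulley turns with the knob.
- oblong_nest: Aluminium block fixed to the bench, 120x104x28 mm; in its top a central oblong pocket 84 (x) by 54 (y) mm, 20 deep (floor 8 mm above the bench), flared outward 6 mm all round over the top 6 mm. Origin: centre of its underside; z up, x along its long side. The foot fits either way round, 7 mm play each side; it turns up to 12 degrees before the walls hold it.
- round_nest: The other aluminium block fixed to the bench, same outside size, with a round pocket 86 mm across: the foot drops in but spins freely there. Not to be used. Origin: centre of its underside. The two blocks may stand in either place.
There are look-alikes about, which are no part of the job. What is shaped like the part that bears pulley_mid but orange or yellow is not meant.

How it is judged:
By the outcome, as a careful person would: the job done as asked, in the order asked, and still so for the second after the job is handed in, with the robot touching nothing.
It also fails if it takes over 38 s, if anything falls off the work surface, if the arm or the gripper's body presses on something with over 40 N, if the wrist force passes 120 N, or if a joint passes its speed limit or range.

ROBOT

A 6-joint arm with a two-finger parallel gripper is mounted at the origin on a cart in front of the work surface, level with it; the furniture and walls round the work are solid. World frame = base frame: x ahead of the robot, y to its left, z up, the work surface at z = 0. Lengths are in m, angles in degrees, forces in N, time in s.
With the tool pointing down it reaches from about 0.325 to 0.75 m from the base axis. Payload 7.6 kg.
Tool frame: the origin (TCP) lies midway between the tips of the shut fingers; the grasp point (between the pads) lies 19 mm behind it (pinch_z is the distance from the TCP to the grasp point, in m); y points along the fingers, x is the direction in which the jaws open and shut, and the axes are right-handed (so a half turn about y gives the same grasp; the last joint's range is limited). The gripper opens to 85 mm and grips with 20 to 120 N. Pads are 22 mm wide; open, the fingers measure 114 mm over their backs; the gripper's body (76 mm by 85 mm) begins 54 mm behind the grasp point. The pads swing forward as they close: fully open they stand 13 mm farther back than shut.
Start: joints at [-79.372, 2.991, 80.254, -0, 96.75, -4.028], TCP at [0.133, -0.508, 0.231] pointing down, gripper open.
Joint ranges: [-166.34, 166.34], [-52.06, 124.39], [6.96, 135.62], [-60.46, 240.46], [14.63, 156.25], [-167.68, 167.68]. Speed limits (degrees/s): [147.25, 147.25, 172.46, 180, 180, 180].

INTERFACE

Orientations are given as [roll, pitch, yaw] about the fixed x, y, z axes, in that order (R = Rz(yaw) Ry(pitch) Rx(roll)).
In Python, from rig import get_state, get_image, finish_job, pinch_z gives the robot as it stands.
- The arm moves only by the tool apply_moves, never from a script. Its argument "moves" is a list of rows, each a list of 3 entries, a list of its own where there are three numbers: the shift along the tool's x, y, z normalised to -1 to 1, where 1 is 40 mm, then the turn, a rotation vector about the tool's x, y, z normalised to -1 to 1, where 1 is 45 degrees, then the closure, from 0 (fully open) to 1 (shut). In form: [[[x, y, z], [rx, ry, rz], claw], ...]. A call has exactly 10 rows; each row shifts and turns the pose as measured when the row begins, along the tool's axes as they then stand; what a row does not reach is not made up. A row lasts 1/8 s, in which the tool goes at most 62.5 mm and 10.7 degrees, less where a joint would pass 70% of its speed; a pose out of reach is approached as far as the arm can. A call with a number of a shift or a turn outside -1 to 1 is refused whole. A call with a gripper value outside its range is refused whole. The fingers move at their own pace and stop on an object; the grip force is fixed at half the most. Time passes only in rows, so rows that do not move let the fingers close, or fill a call up. It gives the time, the measured TCP pose, the force and the opening at its end, in the units of the state.
- get_state(): the state, without advancing time (a new reading comes with each control period).
- get_image(name): name is "side" or "top"; returns a dict with "frame" (480x640x3 uint8, red, green, blue), "K" (3x3 intrinsics, pixels), "cam_to_world" (4x4, takes a point from camera to world coordinates). Camera axes: x right, y down, z forward; pixel columns grow to the right and rows downward; lengths in m; the calibration is good to about 2 mm. A picture is of the moment at which its call begins. There is no depth.
- finish_job(): hands the job in, once; it reports no verdict.
The state is a dict: "t": time; "joints": joint angles; "qd": joint speeds; "joint_torque": joint torques, N m; "eef_pos": TCP position; "ee_rot": TCP orientation; "wrist_force": force on the tool from outside, world axes, zero at the start; "moment": the same for the moment, N m; "finger_gap": finger opening in m.
Only numpy, scipy, OpenCV 4.12 (cv2) and the standard library are available. Lean on these libraries where they do the work, as an engineer would, in place of code of your own. Each camera call takes 0.05 s, during which the arm holds its last target. There are 200 camera calls.

## Working session

There is one attempt and no reset: what is moved stays moved. The work goes in short steps, Python scripts to look and compute and a tool call to move; the robot and the scene stay as the last step left them, time stands still between calls to the robot, and variables do not carry over. Pictures are saved under pics/ and viewed, about 8 in all and at most 12, crops included, and the job is handed in when it is done.

Besides the shell and the picture viewer there is one more tool, called as a command line: name --argument value ..., lists and objects as JSON in quotes. apply_moves: Moves the arm, as the interface text tells. Scaled input: -1 to 1 covers 40 mm each way for a shift and 45 degrees each way for a turn. Its arguments: {"type":"object","properties":{"moves":{"type":"array","items":{"type":"array"}}},"required":["moves"]}

```bash
mkdir -p pics
python3 - <<'E'
from rig import *
import cv2,numpy as np
print(get_state(),pinch_z)
for n in("top","side"):
    g=get_image(n);cv2.imwrite(f"pics/{n}0.png",g["frame"][:,:,::-1]);np.savez(f"pics/{n}0.npz",**g)
    print(n,g["K"].tolist(),np.round(g["cam_to_world"],4).tolist())
E
```

```text
{'t': 0.0, 'joints': array([-7.93702221e+01,  3.02591014e+00,  8.03128692e+01, -7.76399714e-04,
        9.67505641e+01, -4.02899374e+00]), 'qd': array([-0.02260237,  0.0864605 ,  0.0789463 ,  0.07110358, -0.00029148,
        0.02016626]), 'joint_torque': array([-3.72606537e-04, -3.81670654e+01, -3.60187411e+01, -9.17770990e-05,
        6.29024900e-03,  8.88573108e-07]), 'eef_pos': array([ 0.13280981, -0.5076082 ,  0.23048571]), 'ee_rot': array([-8.99944919e+01,  8.91768482e-02, -7.53413148e+01]), 'wrist_force': array([ 0.58829145,  0.27992655, -0.21617983]), 'moment': array([-0.00298865,  0.00330005,  0.06827976]), 'finger_gap': 0.08497397934287858} 0.0187
top [[531.8924846767777, 0.0, 319.42456512838663], [0.0, 531.8924846767777, 241.34657894512978], [0.0, 0.0, 1.0]] [[0.0068, -0.9945, 0.1048, 0.4686], [-0.9999, -0.0079, -0.0095, -0.0462], [0.0103, -0.1047, -0.9944, 1.3357], [0.0, 0.0, 0.0, 1.0]]
side [[494.41514207329027, 0.0, 319.74782097488804], [0.0, 494.41514207329027, 234.81914871466302], [0.0, 0.0, 1.0]] [[-0.8503, -0.3568, 0.3868, 0.1325], [-0.526, 0.5538, -0.6454, 0.789], [0.0161, -0.7523, -0.6586, 0.8862], [0.0, 0.0, 0.0, 1.0]]
```

View pics/top0.png

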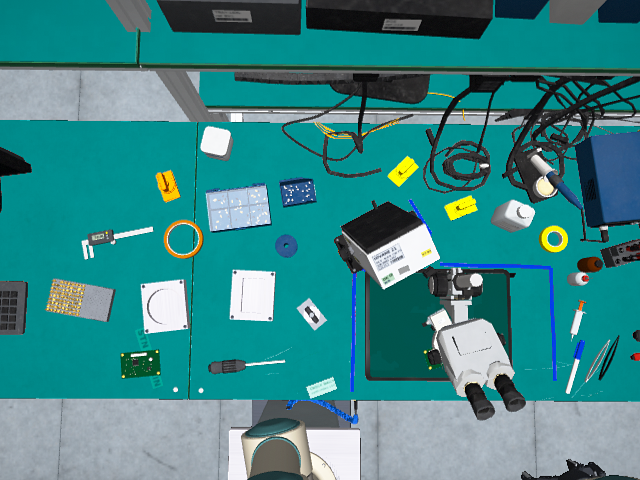

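View pics/side0.png

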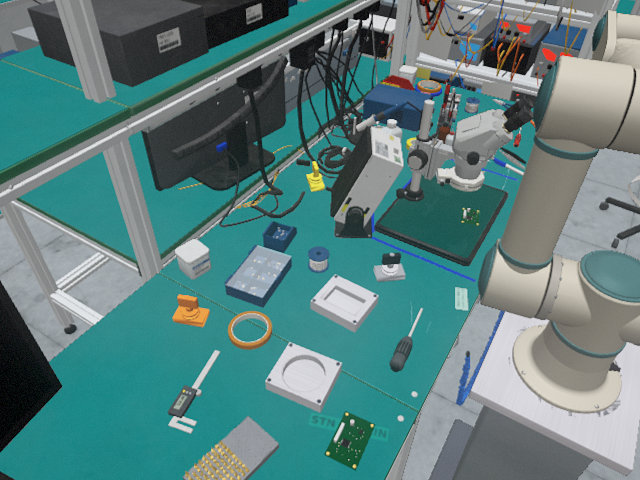

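Candidates: grey foot with black bar at top (312,314) / side (389,266); orange look-alike (167,185); yellow ones (403,171) and (462,207). The grey one fits the description. The oblong nest is at top (253,295), the round one at (164,306). I'll check both in a close crop.

Run:
```python
import cv2,numpy as np
t=cv2.imread("pics/top0.png");s=cv2.imread("pics/side0.png")
a=cv2.resize(t[260:350,220:340],(800,600),interpolation=cv2.INTER_CUBIC)
b=cv2.resize(s[240:340,300:420],None,fx=4,fy=4,interpolation=cv2.INTER_CUBIC)
o=np.zeros((600,800,3),np.uint8);c=cv2.resize(t[290:340,290:335],(432,480),interpolation=cv2.INTER_CUBIC)
o=np.hstack([cv2.resize(t[262:337,225:335],None,fx=4,fy=4,interpolation=cv2.INTER_CUBIC)[:300],cv2.resize(s[240:315,365:415],None,fx=4,fy=4,interpolation=cv2.INTER_CUBIC)])
o2=cv2.resize(s[268:334,305:385],None,fx=4,fy=4,interpolation=cv2.INTER_CUBIC)
o3=np.zeros((264,o.shape[1],3),np.uint8);o3[:,:320]=o2
cv2.imwrite("pics/c1.png",np.vstack([o,o3]))
```

```text
(no output)
```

View pics/c1.png

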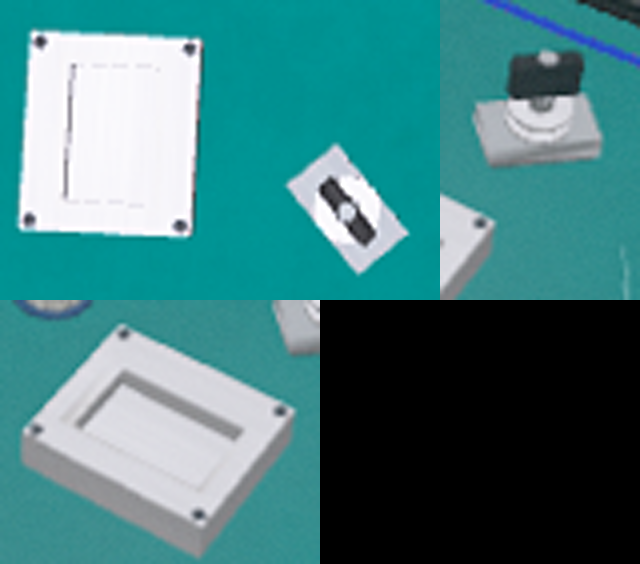

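Crop: the grey part has its black bar nearly along the foot. The block with the oblong pocket is at left, with four corner screw holes. Now I'll measure.

```bash
cat > h.py <<'E'
import numpy as np
from scipy.spatial.transform import Rotation as R
def ray(g,uv,z):
    uv=np.atleast_2d(np.array(uv,float));M=g["cam_to_world"];d=np.c_[uv,np.ones(len(uv))]@np.linalg.inv(g["K"]).T@M[:3,:3].T
    o=M[:3,3];return o+d*((z-o[2])/d[:,2])[:,None]
def proj(g,P):
    M=np.linalg.inv(g["cam_to_world"]);c=np.atleast_2d(P)@M[:3,:3].T+M[:3,3];p=c@g["K"].T;return p[:,:2]/p[:,2:]
def ang(v): return np.degrees(np.arctan2(v[1],v[0]))
E
python3 - <<'E'
from h import *
import cv2
t=np.load("pics/top0.npz");s=np.load("pics/side0.npz")
T=lambda l:(np.array(l)-1.5)/4+[225,262]
S=lambda l:(np.array(l)-1.5)/4+[305,268-75]  # lower-left crop starts at row 300
n=ray(t,T([(40,42),(190,48),(180,226),(29,220)]),.028)
n2=ray(s,(np.array([(124,334),(280,411),(198,514),(37,429)])-[1.5,301.5])/4+[305,268],.028)
for q in(n,n2): print("nest",q.mean(0),q.round(4).tolist(),[ang(q[i]-q[j]) for i,j in((0,3),(1,2),(0,1),(3,2))])
f=ray(t,T([(336,145),(409,233),(361,273),(287,184)]),.02)
f2=ray(s,(np.array([(475,102),(520,88),(600,125),(500,143)])*1.-[441.5,1.5])/4+[365,240],.02)
print("foot",f.mean(0),f.round(4).tolist(),[ang(f[i]-f[j]) for i,j in((0,1),(3,2))])
# masks: bar in top image
im=t["frame"].astype(int);m=(im.max(2)<80);m[:,:300]=0;m[:,325:]=0;m[:298]=0;m[330:]=0
p=np.argwhere(m)[:,::-1];print(len(p));w=ray(t,p,.074);r=cv2.minAreaRect((w[:,:2]*1e4).astype(np.float32));print("bar",r,w.mean(0),ang(np.linalg.svd(w-w.mean(0))[2][0]))
im=s["frame"].astype(int);m=(im.max(2)<80);m[:,:380]=0;m[:,402:]=0;m[:250]=0;m[270:]=0
p=np.argwhere(m)[:,::-1];print("barside px",p.mean(0),p.min(0),p.max(0), "ray z.059",ray(s,p.mean(0),.059))
# foot blob: non-teal
im=t["frame"];hsv=cv2.cvtColor(im,cv2.COLOR_RGB2HSV);m=((hsv[:,:,1]<120)|(hsv[:,:,2]<60)).astype(np.uint8);m[:,:293]=0;m[:,330:]=0;m[:294]=0;m[334:]=0
p=np.argwhere(m)[:,::-1];w=ray(t,p,.014);print("footrect",cv2.minAreaRect((w[:,:2]*1e4).astype(np.float32)))
E
```

```text
nest [0.47329247 0.10490962 0.028     ] [[0.5289, 0.1488, 0.028], [0.5259, 0.0568, 0.028], [0.4177, 0.0611, 0.028], [0.4207, 0.1529, 0.028]] [np.float64(-2.1893740293407347), np.float64(-2.2929695392585137), np.float64(88.12696989870655), np.float64(88.11296203787946)]
nest [0.47317226 0.10400098 0.028     ] [[0.525, 0.0557, 0.028], [0.4175, 0.0603, 0.028], [0.4213, 0.1522, 0.028], [0.5289, 0.1477, 0.028]] [np.float64(-92.40751936281255), np.float64(-92.33036600967324), np.float64(-2.4503814206194305), np.float64(-2.41109261375841)]
foot [ 0.42856693 -0.04104512  0.02      ] [[0.4673, -0.0332, 0.02], [0.414, -0.0784, 0.02], [0.3896, -0.0492, 0.02], [0.4433, -0.0034, 0.02]] [np.float64(40.29320162723818), np.float64(40.48163526297695)]
51
bar ((4287.07177734375, -400.8116760253906), (416.55914306640625, 105.3231201171875), 39.95564270019531) [ 0.42729809 -0.04129906  0.074     ] -138.7662893492934
barside px [390.98780488 258.86585366] [382 253] [400 264] ray z.059 [[ 0.42734487 -0.0398104   0.059     ]]
footrect ((4285.6806640625, -398.3421325683594), (707.61962890625, 414.2464294433594), 39.40826416015625)
```

Run:
```python
from h import *
t=np.load("pics/top0.npz");s=np.load("pics/side0.npz")
def tri(a,b):
    def od(g,p):
        q=ray(g,p,0.)[0];o=g["cam_to_world"][:3,3];return o,(q-o)/np.linalg.norm(q-o)
    o1,d1=od(t,a);o2,d2=od(s,b);k=np.linalg.lstsq(np.c_[d1,-d2],o2-o1,rcond=None)[0]
    p,q=o1+k[0]*d1,o2+k[1]*d2;return ((p+q)/2).round(3),np.linalg.norm(p-q).round(3)
print("eyeL",tri((478,412),(528,118)),tri((480,405),(525,105)),"eyeR",tri((513,402),(515,100)))
print("column",tri((448,275),(430,102)),"head",tri((455,320),(462,140)))
print("box",tri((420,200),(385,135)),tri((380,205),(372,125)))
for z in(.2,.3,.4): print(z,ray(t,[(478,415),(450,270)],z).round(3).tolist())
```

```text
eyeL (array([ 0.262, -0.346,  0.346]), np.float64(0.003)) (array([ 0.279, -0.342,  0.376]), np.float64(0.007)) eyeR (array([ 0.296, -0.4  ,  0.361]), np.float64(0.024))
column (array([ 0.498, -0.302,  0.341]), np.float64(0.029)) head (array([ 0.411, -0.338,  0.246]), np.float64(0.03))
box (array([ 0.631, -0.283,  0.228]), np.float64(0.091)) (array([ 0.617, -0.187,  0.303]), np.float64(0.071))
0.2 [[0.227, -0.39, 0.2], [0.529, -0.337, 0.2]]
0.3 [[0.249, -0.36, 0.3], [0.524, -0.311, 0.3]]
0.4 [[0.27, -0.329, 0.4], [0.518, -0.286, 0.4]]
```

Run:
```python
import cv2,numpy as np
s=cv2.imread("pics/side0.png");t=cv2.imread("pics/top0.png")
cv2.imwrite("pics/c2.png",np.hstack([cv2.resize(s[80:240,320:540],(550,400),interpolation=cv2.INTER_CUBIC),cv2.resize(t[260:420,420:520],(250,400),interpolation=cv2.INTER_CUBIC)]))
```

```text
(no output)
```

View pics/c2.png

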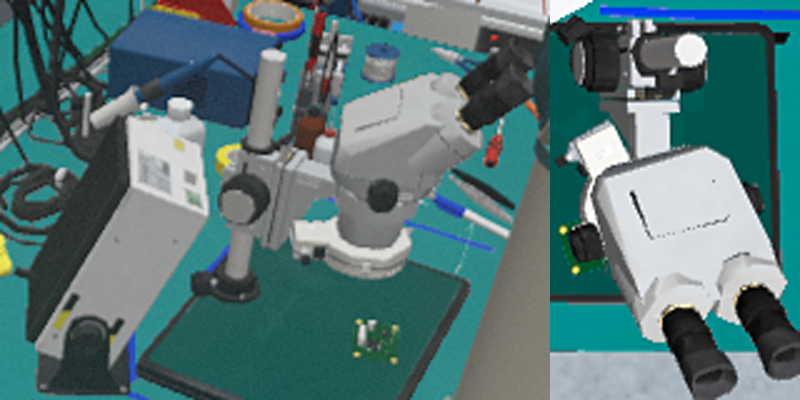

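View: the microscope eyepieces reach about z 0.38 near (0.27,-0.35), so I lift high and sweep inside them. I'll write a small planner that converts world goals into rows.

```bash
cat >> h.py <<'E'
def state():
    from rig import get_state
    s=get_state();r=R.from_euler('xyz',s["ee_rot"],degrees=True).as_matrix()
    return s,s["eef_pos"],ang(r[:,0]),r
def plan(way,dmax=.038,amax=10.,p=None,y=None):
    "way: list of (x,y,z,yaw unwrapped); prints rows"
    if p is None: s,p,y,r=state()
    p=np.array(p);out=[]
    for w in way:
        d=np.array(w[:3])-p;dy=w[3]-y;n=int(np.ceil(max(np.linalg.norm(d)/dmax,abs(dy)/amax,1)))
        for i in range(n):
            a=np.radians(y);e=d/n;t=[e[0]*np.cos(a)+e[1]*np.sin(a),-e[2],-e[0]*np.sin(a)+e[1]*np.cos(a)]
            out.append(([round(v/.04,2)+0. for v in t],round(-dy/n/45,3)));y+=dy/n
        p=np.array(w[:3])
    for i,o in enumerate(out): print(i,*o)
E
python3 - <<'E'
from h import *
s,p,y,r=state();print(p,y);
plan([(.133,-.508,.445,-15),(.16,-.38,.445,20),(.19,-.29,.445,47),(.31,-.14,.445,90),(.4282,-.0402,.3,125)])
E
```

```text
[ 0.13280206 -0.50764258  0.23055291] -75.34447065721969
0 [np.float64(0.0), np.float64(-0.77), np.float64(0.0)] -0.192
1 [np.float64(0.0), np.float64(-0.77), np.float64(0.0)] -0.192
2 [np.float64(0.0), np.float64(-0.77), np.float64(0.0)] -0.192
3 [np.float64(0.0), np.float64(-0.77), np.float64(0.0)] -0.192
4 [np.float64(0.0), np.float64(-0.77), np.float64(0.0)] -0.192
5 [np.float64(0.0), np.float64(-0.77), np.float64(0.0)] -0.192
6 [np.float64(0.0), np.float64(-0.77), np.float64(0.0)] -0.192
7 [np.float64(-0.04), np.float64(0.0), np.float64(0.82)] -0.194
8 [np.float64(0.08), np.float64(0.0), np.float64(0.81)] -0.194
9 [np.float64(0.2), np.float64(0.0), np.float64(0.79)] -0.194
10 [np.float64(0.32), np.float64(0.0), np.float64(0.75)] -0.194
11 [np.float64(0.49), np.float64(0.0), np.float64(0.62)] -0.2
12 [np.float64(0.58), np.float64(0.0), np.float64(0.53)] -0.2
13 [np.float64(0.66), np.float64(0.0), np.float64(0.44)] -0.2
14 [np.float64(0.8), np.float64(0.0), np.float64(0.06)] -0.159
15 [np.float64(0.8), np.float64(0.0), np.float64(-0.04)] -0.159
16 [np.float64(0.79), np.float64(0.0), np.float64(-0.14)] -0.159
17 [np.float64(0.76), np.float64(0.0), np.float64(-0.24)] -0.159
18 [np.float64(0.73), np.float64(0.0), np.float64(-0.33)] -0.159
19 [np.float64(0.68), np.float64(0.0), np.float64(-0.42)] -0.159
20 [np.float64(0.42), np.float64(0.6), np.float64(-0.49)] -0.13
21 [np.float64(0.36), np.float64(0.6), np.float64(-0.53)] -0.13
22 [np.float64(0.31), np.float64(0.6), np.float64(-0.57)] -0.13
23 [np.float64(0.25), np.float64(0.6), np.float64(-0.59)] -0.13
24 [np.float64(0.19), np.float64(0.6), np.float64(-0.62)] -0.13
25 [np.float64(0.12), np.float64(0.6), np.float64(-0.63)] -0.13
```

apply_moves --moves '[[[0,-0.8,0],[0,-0.2,0],0],[[0,-0.8,0],[0,-0.2,0],0],[[0,-0.8,0],[0,-0.2,0],0],[[0,-0.8,0],[0,-0.2,0],0],[[0,-0.8,0],[0,-0.2,0],0],[[0,-0.8,0],[0,-0.2,0],0],[[0,-0.8,0],[0,-0.2,0],0],[[0,0,0.8],[0,-0.2,0],0],[[0.1,0,0.8],[0,-0.2,0],0],[[0.2,0,0.8],[0,-0.2,0],0]]'

```text
t: 1.35
eef_pos: [0.1466, -0.4114, 0.4556]
ee_rot: [-89.1, -0.1, 17.5]
wrist_force: [-0.1, -0.2, 0.5]
finger_gap: 0.0851
```

Run:
```python
from h import *
s,p,y,r=state();print(s['t'],p,y,r[:,1],s['joints'].round(1))
plan([(.16,-.38,.445,20),(.19,-.29,.445,47),(.31,-.14,.445,90),(.4282,-.0402,.3,130)])
```

```text
1.35 [ 0.14663313 -0.41137039  0.45555703] 17.513005470469466 [-0.00296507  0.01560492 -0.99987384] [-7.530e+01 -5.800e+00  6.310e+01  1.000e-01  1.236e+02 -9.270e+01]
0 [np.float64(0.55), np.float64(0.26), np.float64(0.65)] -0.055
1 [np.float64(0.49), np.float64(0.0), np.float64(0.62)] -0.2
2 [np.float64(0.58), np.float64(0.0), np.float64(0.53)] -0.2
3 [np.float64(0.66), np.float64(0.0), np.float64(0.44)] -0.2
4 [np.float64(0.8), np.float64(0.0), np.float64(0.06)] -0.159
5 [np.float64(0.8), np.float64(0.0), np.float64(-0.04)] -0.159
6 [np.float64(0.79), np.float64(0.0), np.float64(-0.14)] -0.159
7 [np.float64(0.76), np.float64(0.0), np.float64(-0.24)] -0.159
8 [np.float64(0.73), np.float64(0.0), np.float64(-0.33)] -0.159
9 [np.float64(0.68), np.float64(0.0), np.float64(-0.42)] -0.159
10 [np.float64(0.42), np.float64(0.6), np.float64(-0.49)] -0.148
11 [np.float64(0.36), np.float64(0.6), np.float64(-0.54)] -0.148
12 [np.float64(0.29), np.float64(0.6), np.float64(-0.58)] -0.148
13 [np.float64(0.22), np.float64(0.6), np.float64(-0.61)] -0.148
14 [np.float64(0.15), np.float64(0.6), np.float64(-0.63)] -0.148
15 [np.float64(0.08), np.float64(0.6), np.float64(-0.64)] -0.148
```

apply_moves --moves '[[[0.55,0,0.65],[0,-0.055,0],0],[[0.5,0,0.62],[0,-0.2,0],0],[[0.58,0,0.53],[0,-0.2,0],0],[[0.66,0,0.44],[0,-0.2,0],0],[[0.8,0,0.06],[0,-0.16,0],0],[[0.8,0,-0.04],[0,-0.16,0],0],[[0.8,0,-0.14],[0,-0.16,0],0],[[0.76,0,-0.24],[0,-0.16,0],0],[[0.73,0,-0.33],[0,-0.16,0],0],[[0.68,0,-0.42],[0,-0.16,0],0]]'

```text
t: 2.6
eef_pos: [0.3086, -0.1262, 0.4574]
ee_rot: [-89.8, -1.1, 92.5]
wrist_force: [-0.1, -0.5, 0.1]
finger_gap: 0.0855
```

Run:
```python
from h import *
s,p,y,r=state();print(s['t'],p,y,r[:,1],s['joints'].round(1))
plan([(.4282,-.0402,.16,130)])
```

```text
2.6 [ 0.30857014 -0.12619245  0.45740768] 92.50783614097502 [-0.00446358  0.01822029 -0.99982403] [ -29.3  -21.7   76.     1.   126.4 -121.2]
0 [np.float64(0.22), np.float64(0.83), np.float64(-0.34)] -0.093
1 [np.float64(0.2), np.float64(0.83), np.float64(-0.36)] -0.093
2 [np.float64(0.17), np.float64(0.83), np.float64(-0.37)] -0.093
3 [np.float64(0.14), np.float64(0.83), np.float64(-0.38)] -0.093
4 [np.float64(0.12), np.float64(0.83), np.float64(-0.39)] -0.093
5 [np.float64(0.09), np.float64(0.83), np.float64(-0.4)] -0.093
6 [np.float64(0.06), np.float64(0.83), np.float64(-0.41)] -0.093
7 [np.float64(0.03), np.float64(0.83), np.float64(-0.41)] -0.093
8 [np.float64(0.0), np.float64(0.83), np.float64(-0.41)] -0.093
```

apply_moves --moves '[[[0.22,0.83,-0.34],[0,-0.093,0],0],[[0.2,0.83,-0.36],[0,-0.093,0],0],[[0.17,0.83,-0.37],[0,-0.093,0],0],[[0.14,0.83,-0.38],[0,-0.093,0],0],[[0.12,0.83,-0.39],[0,-0.093,0],0],[[0.09,0.83,-0.4],[0,-0.093,0],0],[[0.06,0.83,-0.41],[0,-0.093,0],0],[[0.03,0.83,-0.41],[0,-0.093,0],0],[[0,0.83,-0.41],[0,-0.093,0],0],[[0,0,0],[0,0,0],0]]'

```text
t: 3.85
eef_pos: [0.4275, -0.0276, 0.1473]
ee_rot: [-90.3, -1.1, 131.7]
wrist_force: [-1.0, -0.5, -0.2]
finger_gap: 0.0855
```

```bash
cat >> h.py <<'E'
def fix(yaw):
    "tilt/yaw correction as tool rotvec /45deg"
    s,p,y,r=state();a=np.radians(yaw);T=np.c_[[np.cos(a),np.sin(a),0],[0,0,-1],[-np.sin(a),np.cos(a),0]]
    return (np.degrees(R.from_matrix(r.T@T).as_rotvec())/45).round(3)
E
python3 - <<'E'
from h import *
s,p,y,r=state();print(s['t'],p,y,r[:,1],s['joints'].round(1),fix(130))
plan([(.4282,-.0402,.042,130)],dmax=.025)
E
```

```text
3.85 [ 0.42747859 -0.02764608  0.14729139] 131.73585113254808 [-0.00984363  0.01791331 -0.99979109] [  -9.2  -10.   102.4    0.9   88.4 -141. ] [0.005 0.039 0.025]
0 [np.float64(-0.05), np.float64(0.53), np.float64(0.04)] 0.008
1 [np.float64(-0.05), np.float64(0.53), np.float64(0.04)] 0.008
2 [np.float64(-0.05), np.float64(0.53), np.float64(0.04)] 0.008
3 [np.float64(-0.05), np.float64(0.53), np.float64(0.04)] 0.008
4 [np.float64(-0.05), np.float64(0.53), np.float64(0.04)] 0.008
```

apply_moves --moves '[[[-0.25,0,0.2],[0.005,0.039,0.025],0],[[0,0.4,0],[0,0,0],0],[[0,0.4,0],[0,0,0],0],[[0,0,0],[0,0,0],0],[[0,0.3,0],[0,0,0],0],[[0,0.3,0],[0,0,0],0],[[0,0.3,0],[0,0,0],0],[[0,0.2,0],[0,0,0],0],[[0,0,0],[0,0,0],0],[[0,0,0],[0,0,0],0]]'

```text
t: 5.1
eef_pos: [0.4292, -0.0428, 0.0693]
ee_rot: [-90.2, 0.3, 129.6]
wrist_force: [0.6, 0.6, 0.0]
finger_gap: 0.0855
```

Run:
```python
from h import *
import cv2
from rig import get_image
s,p,y,r=state();print(s['t'],p,y,r[:,1],fix(130),s['wrist_force'])
plan([(.4282,-.0402,.042,130)],dmax=.025)
g=get_image("side");a=g["frame"][180:310,310:470,::-1]
b=get_image("top")["frame"][240:370,240:370,::-1]
cv2.imwrite("pics/c3.png",np.hstack([cv2.resize(x,None,fx=2.7,fy=3,interpolation=cv2.INTER_CUBIC) for x in(a,b)]))
```

```text
5.1 [ 0.42917691 -0.04282753  0.0692939 ] 129.6003169809484 [ 0.00546414 -0.00200071 -0.99998307] [ 0.004 -0.009 -0.006] [0.64519484 0.59170266 0.0094321 ]
0 [np.float64(0.03), np.float64(0.34), np.float64(-0.01)] -0.004
1 [np.float64(0.03), np.float64(0.34), np.float64(-0.01)] -0.004
```

View pics/c3.png

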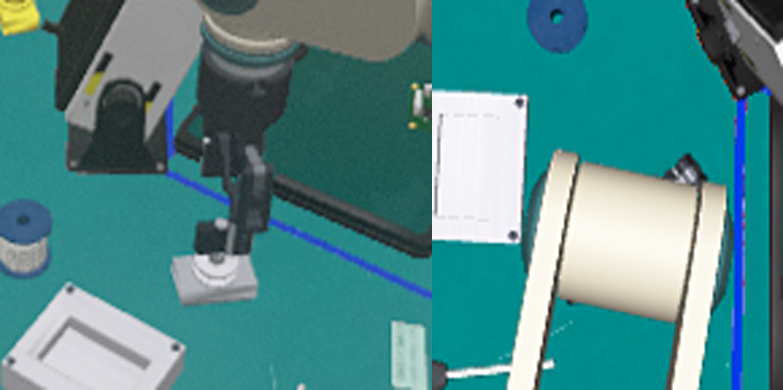

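Fingers straddle the bar (side crop ~ (225,235)), with the pulley undisturbed. Lower and close.

apply_moves --moves '[[[0.06,0.34,-0.02],[0.004,-0.009,-0.006],0],[[0,0.33,0],[0,0,0],0],[[0,0,0],[0,0,0],0],[[0,0,0],[0,0,0],1],[[0,0,0],[0,0,0],1],[[0,0,0],[0,0,0],1],[[0,0,0],[0,0,0],1],[[0,0,0],[0,0,0],1],[[0,0,0],[0,0,0],1],[[0,0,0],[0,0,0],1]]'

```text
t: 6.45
eef_pos: [0.4286, -0.0403, 0.0413]
ee_rot: [-90.0, 0.0, 130.0]
wrist_force: [-0.7, 1.4, 0.1]
finger_gap: 0.0113
```

Run:
```python
from h import *
s,p,y,r=state();print(s['t'],p,y,r[:,1],s['wrist_force'],s['moment'],s['finger_gap'],s['joints'].round(1))
```

```text
6.45 [ 0.42858548 -0.04029846  0.04130677] 130.03330175249974 [ 8.57442384e-04 -2.78958069e-04 -9.99999593e-01] [-0.72207803  1.42886009  0.08962144] [ 0.03905201 -0.00616861  0.01046063] 0.011274992801971069 [ -10.3   -3.2  109.    -0.    74.2 -140.3]
```

Run:
```python
from h import *
plan([(.4286,-.0403,.12,130.0),(.4732,.1045,.12,87.7)],dmax=.027,amax=7)
```

```text
0 [np.float64(0.0), np.float64(-0.66), np.float64(0.0)] 0.0
1 [np.float64(0.0), np.float64(-0.66), np.float64(0.0)] 0.0
2 [np.float64(0.0), np.float64(-0.66), np.float64(0.0)] 0.0
3 [np.float64(0.29), np.float64(0.0), np.float64(-0.45)] 0.134
4 [np.float64(0.34), np.float64(0.0), np.float64(-0.42)] 0.134
5 [np.float64(0.38), np.float64(0.0), np.float64(-0.38)] 0.134
6 [np.float64(0.42), np.float64(0.0), np.float64(-0.34)] 0.134
7 [np.float64(0.45), np.float64(0.0), np.float64(-0.29)] 0.134
8 [np.float64(0.48), np.float64(0.0), np.float64(-0.24)] 0.134
9 [np.float64(0.51), np.float64(0.0), np.float64(-0.19)] 0.134
```

apply_moves --moves '[[[0,-0.66,0],[0,0,0],1],[[0,-0.66,0],[0,0,0],1],[[0,-0.66,0],[0,0,0],1],[[0.29,0,-0.45],[0,0.134,0],1],[[0.34,0,-0.42],[0,0.134,0],1],[[0.38,0,-0.38],[0,0.134,0],1],[[0.42,0,-0.34],[0,0.134,0],1],[[0.45,0,-0.29],[0,0.134,0],1],[[0.48,0,-0.24],[0,0.134,0],1],[[0.51,0,-0.19],[0,0.134,0],1]]'

```text
t: 7.7
eef_pos: [0.4711, 0.1065, 0.1164]
ee_rot: [-89.3, 0.1, 86.3]
wrist_force: [-0.1, -0.7, -2.8]
finger_gap: 0.0114
```

Run:
```python
from h import *
s,p,y,r=state();print(s['t'],p,y,r[:,1],fix(87.7),s['wrist_force'],s['finger_gap'],s['joints'].round(1))
plan([(.4732,.1045,.12,87.7)])
```

```text
7.7 [0.47106643 0.10652634 0.11639355] 86.2863481093813 [-1.14647980e-02 -9.58280365e-04 -9.99933818e-01] [-0.015 -0.031 -0.002] [-0.1268991  -0.65928478 -2.80804932] 0.011386816583447243 [  8.3   0.7  95.9   0.   84.1 -78. ]
0 [np.float64(-0.05), np.float64(-0.09), np.float64(-0.06)] -0.031
```

apply_moves --moves '[[[-0.05,0,-0.05],[-0.015,-0.031,0],1],[[0,0.3,0],[0,0,0],1],[[0,0.3,0],[0,0,0],1],[[0,0,0],[0,0,0],1],[[0,0,0],[0,0,0],1],[[0,0,0],[0,0,0],1],[[0,0,0],[0,0,0],1],[[0,0,0],[0,0,0],1],[[0,0,0],[0,0,0],1],[[0,0,0],[0,0,0],1]]'

```text
t: 8.95
eef_pos: [0.472, 0.1031, 0.0893]
ee_rot: [-89.9, 0.2, 87.9]
wrist_force: [-0.4, -0.5, -3.7]
finger_gap: 0.0113
```

Run:
```python
from h import *
import cv2
from rig import get_image
s,p,y,r=state();print(s['t'],p,y,r[:,1],fix(87.7),s['wrist_force'],s['finger_gap'])
plan([(.4732,.1045,.052,87.7)],dmax=.015)
g=get_image("side");np.savez("pics/side4.npz",**g);im=g["frame"][200:340,280:420,::-1].copy()
im=cv2.resize(im,None,fx=4,fy=4,interpolation=cv2.INTER_CUBIC)
# predicted foot top/bottom outline
a=np.radians(-2.3);Q=np.array([[35,20],[35,-20],[-35,-20],[-35,20]])/1e3@np.array([[np.cos(a),np.sin(a)],[-np.sin(a),np.cos(a)]])
zb=p[2]-.0413
for z in(zb+.02,):
    q=(proj(g,np.c_[Q+p[:2],np.full(4,z)])-[280,200])*4+1.5
    cv2.polylines(im,[q.astype(np.int32)],True,(0,0,255),1)
cv2.imwrite("pics/c4.png",im)
```

```text
8.95 [0.47196946 0.1030988  0.0893081 ] 87.91758069428529 [-0.00203811 -0.00270601 -0.99999426] [-0.002  0.005 -0.004] [-0.3832476  -0.45923086 -3.72347273] 0.011301865053590565
0 [np.float64(0.01), np.float64(0.31), np.float64(-0.01)] 0.002
1 [np.float64(0.01), np.float64(0.31), np.float64(-0.01)] 0.002
2 [np.float64(0.01), np.float64(0.31), np.float64(-0.01)] 0.002
```

View pics/c4.png

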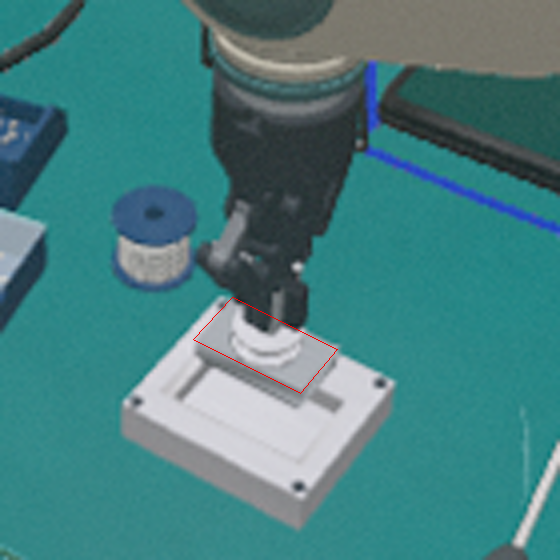

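The foot outline (red) matches the real foot closely and is aligned over the pocket. Descend.

apply_moves --moves '[[[0.03,0.25,-0.03],[0,0.005,-0.004],1],[[0,0.25,0],[0,0,0],1],[[0,0.2,0],[0,0,0],1],[[0,0.15,0],[0,0,0],1],[[0,0.1,0],[0,0,0],1],[[0,0,0],[0,0,0],1],[[0,0,0],[0,0,0],1],[[0,0.03,0],[0,0,0],1],[[0,0,0],[0,0,0],1],[[0,0,0],[0,0,0],1]]'

```text
t: 10.25
eef_pos: [0.4735, 0.1047, 0.0494]
ee_rot: [-89.9, -0.1, 87.7]
wrist_force: [-1.1, 0.5, -2.4]
finger_gap: 0.0109
```

Run:
```python
from h import *
s,p,y,r=state();print(s['t'],p,y,r[:,1],fix(87.7),s['wrist_force'],s['moment'],s['finger_gap'])
```

```text
10.25 [0.47350511 0.10469221 0.04936903] 87.69129597761139 [-0.00153959  0.00119402 -0.9999981 ] [-0.002 -0.     0.001] [-1.13450361  0.52209607 -2.42901907] [0.01214648 0.12475554 0.0028149 ] 0.01089811371989655
```

apply_moves --moves '[[[0,0.03,0],[0,0,0],1],[[0,0,0],[0,0,0],1],[[0,0,0],[0,0.1,0],1],[[0,0,0],[0,0.1,0],1],[[0,0,0],[0,0.1,0],1],[[0,0,0],[0,0.1,0],1],[[0,0,0],[0,0.1,0],1],[[0,0,0],[0,0.1,0],1],[[0,0,0],[0,0,0],1],[[0,0,0],[0,0,0],1]]'

```text
t: 11.5
eef_pos: [0.4758, 0.1059, 0.0495]
ee_rot: [-90.1, -0.3, 60.2]
wrist_force: [-1.9, 0.7, 1.7]
finger_gap: 0.0107
```

Run:
```python
from h import *
s,p,y,r=state();print(s['t'],p,y,r[:,1],s['wrist_force'],s['moment'],s['finger_gap'],s['joints'].round(1))
plan([(.4734,.1046,p[2],y)])
```

```text
11.5 [0.47581679 0.10589807 0.04952435] 60.17136185576027 [ 0.00470478  0.00331546 -0.99998344] [-1.90278308  0.71807633  1.72838796] [0.04118251 0.45077488 0.22501052] 0.010741133393772072 [  8.1   5.1  99.5   0.2  75.1 -52.1]
0 [np.float64(-0.06), np.float64(0.0), np.float64(0.04)] -0.0
```

Moment z ≈ 0.22 N m: the foot is against the walls and the knob is turning. Continue.

apply_moves --moves '[[[-0.05,0,0.04],[0,0.16,0],1],[[0,0,0],[0,0.16,0],1],[[0,0,0],[0,0.16,0],1],[[0,0,0],[0,0.16,0],1],[[0,0,0],[0,0.16,0],1],[[0,0,0],[0,0.16,0],1],[[0,0,0],[0,0.16,0],1],[[0,0,0],[0,0.16,0],1],[[0,0,0],[0,0,0],1],[[0,0,0],[0,0,0],1]]'

```text
t: 12.75
eef_pos: [0.4759, 0.1051, 0.0505]
ee_rot: [-89.8, -0.7, 1.7]
wrist_force: [-1.4, 0.9, 1.0]
finger_gap: 0.0109
```

Run:
```python
from h import *
import cv2
from rig import get_image
s,p,y,r=state();print(s['t'],p,y,r[:,1],s['wrist_force'],s['moment'],s['finger_gap'],s['joints'].round(1))
g=get_image("side");np.savez("pics/side5.npz",**g)
im=cv2.resize(g["frame"][240:340,290:420,::-1],None,fx=6,fy=6,interpolation=cv2.INTER_CUBIC)
cv2.imwrite("pics/c5.png",im)
```

```text
12.75 [0.47588853 0.10512269 0.05050449] 1.6753812670152017 [ 0.01211502  0.00360749 -0.9999201 ] [-1.43851835  0.87919007  1.00066423] [ 0.04226588  0.46751564 -0.0747436 ] 0.01093591013139909 [ 8.1  4.7 99.8  0.1 74.8  6.3]
```

View pics/c5.png

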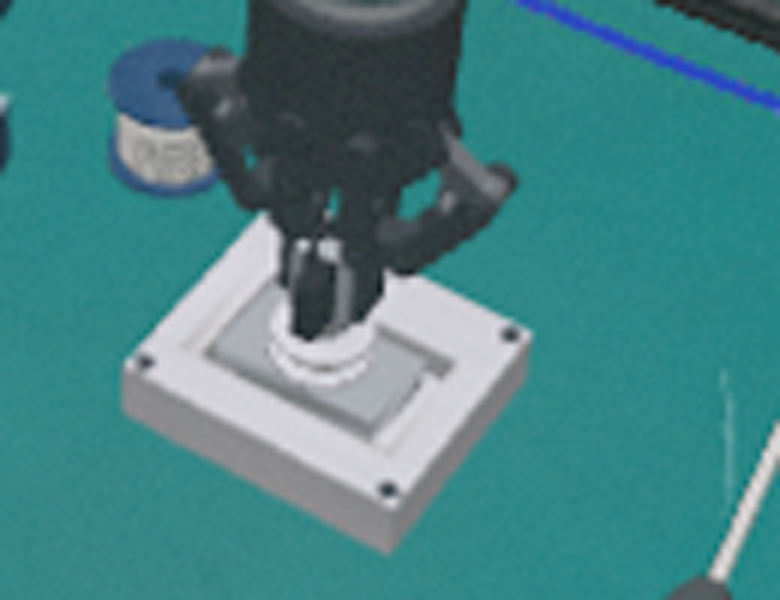

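Run:
```python
from h import *
g=np.load("pics/side5.npz")
q=ray(g,(np.array([(210,350),(372,430),(435,372)])-2.5)/6+[290,240],.028);print(q,ang(q[0]-q[1]),ang(q[2]-q[1]),np.linalg.norm(q[0]-q[1]),np.linalg.norm(q[2]-q[1]))
# compare: predicted corner px for several foot yaws
for f in(-2.3,-6,-10,-14):
    a=np.radians(f);Q=np.array([[35,20],[35,-20],[-35,-20],[-35,20]])/1e3@np.array([[np.cos(a),np.sin(a)],[-np.sin(a),np.cos(a)]])+[.4745,.105]
    print(f,((proj(g,np.c_[Q,np.full(4,.028)])-[290,240])*6+2.5).round().tolist())
```

```text
[[0.51127309 0.12942957 0.028     ]
 [0.43960978 0.13067927 0.028     ]
 [0.43316781 0.09274209 0.028     ]] -0.9990552968721139 -99.6372543192233 0.07167420795447185 0.03848024032024372
-2.3 [[220.0, 341.0], [276.0, 279.0], [430.0, 355.0], [376.0, 422.0]]
-6 [[221.0, 336.0], [282.0, 277.0], [430.0, 361.0], [370.0, 424.0]]
-10 [[222.0, 331.0], [289.0, 275.0], [429.0, 366.0], [363.0, 426.0]]
-14 [[224.0, 326.0], [296.0, 273.0], [428.0, 371.0], [356.0, 427.0]]
```

Release and clear the arm to the left over low objects for a top view.

apply_moves --moves '[[[0,0,0],[0,0,0],0],[[0,0,0],[0,0,0],0],[[0,0,0],[0,0,0],0],[[0,0,0],[0,0,0],0],[[0,0,0],[0,0,0],0],[[0,-0.4,0],[0,0,0],0],[[0,-0.8,0],[0,0,0],0],[[0,-0.8,0],[0,0,0],0],[[0,-0.8,0],[0,0,0],0],[[0,-0.8,0],[0,0,0],0]]'

```text
t: 14.05
eef_pos: [0.4734, 0.1042, 0.2012]
ee_rot: [-89.8, -0.7, 1.8]
wrist_force: [-0.1, -0.7, 0.1]
finger_gap: 0.0852
```

Run:
```python
from h import *
s,p,y,r=state();print(s['t'],p,y,s['wrist_force'],s['finger_gap'],s['joints'].round(1))
plan([(.38,.38,.2,y)])
```

```text
14.05 [0.4734048  0.10418572 0.20124737] 1.7924348530360021 [-0.0724327  -0.73372881  0.11927147] 0.08524393200164032 [ 8.  -3.5 90.2  0.1 92.6  6.2]
0 [np.float64(-0.26), np.float64(0.0), np.float64(0.87)] -0.0
1 [np.float64(-0.26), np.float64(0.0), np.float64(0.87)] -0.0
2 [np.float64(-0.26), np.float64(0.0), np.float64(0.87)] -0.0
3 [np.float64(-0.26), np.float64(0.0), np.float64(0.87)] -0.0
4 [np.float64(-0.26), np.float64(0.0), np.float64(0.87)] -0.0
5 [np.float64(-0.26), np.float64(0.0), np.float64(0.87)] -0.0
6 [np.float64(-0.26), np.float64(0.0), np.float64(0.87)] -0.0
7 [np.float64(-0.26), np.float64(0.0), np.float64(0.87)] -0.0
```

apply_moves --moves '[[[-0.26,0,0.87],[0,0,0],0],[[-0.26,0,0.87],[0,0,0],0],[[-0.26,0,0.87],[0,0,0],0],[[-0.26,0,0.87],[0,0,0],0],[[-0.26,0,0.87],[0,0,0],0],[[-0.26,0,0.87],[0,0,0],0],[[-0.26,0,0.87],[0,0,0],0],[[-0.26,0,0.87],[0,0,0],0],[[0,0,0],[0,0,0],0],[[0,0,0],[0,0,0],0]]'

```text
t: 15.3
eef_pos: [0.3807, 0.3886, 0.2185]
ee_rot: [-89.4, -1.9, 1.7]
wrist_force: [0.3, -0.4, -0.2]
finger_gap: 0.0853
```

Run:
```python
from h import *
import cv2
from rig import get_image
s,p,y,r=state();print(s['t'],p,y)
g=get_image("top");np.savez("pics/top6.npz",**g);h=get_image("side");np.savez("pics/side6.npz",**h)
a=cv2.resize(g["frame"][262:330,222:282,::-1],(480,544),interpolation=cv2.INTER_CUBIC)
b=cv2.resize(h["frame"][250:340,300:385,::-1],None,fx=3.5,fy=3.5,interpolation=cv2.INTER_CUBIC)
o=np.zeros((544,480+b.shape[1],3),np.uint8);o[:,:480]=a;o[:b.shape[0],480:]=b
cv2.imwrite("pics/c6.png",o)
im=g["frame"].astype(int);m=(im.max(2)<80);m[:,:240]=0;m[:,266:]=0;m[:272]=0;m[318:]=0
p=np.argwhere(m)[:,::-1];w=ray(g,p,.082);print(len(p),cv2.minAreaRect((w[:,:2]*1e4).astype(np.float32)),ang(np.linalg.svd(w-w.mean(0))[2][0]))
```

```text
15.3 [0.38071556 0.38857739 0.21846807] 1.692033882241272
56 ((4754.392578125, 1070.76220703125), (93.25646209716797, 398.3710021972656), 0.39652711153030396) 94.66785775154514
```

View pics/c6.png

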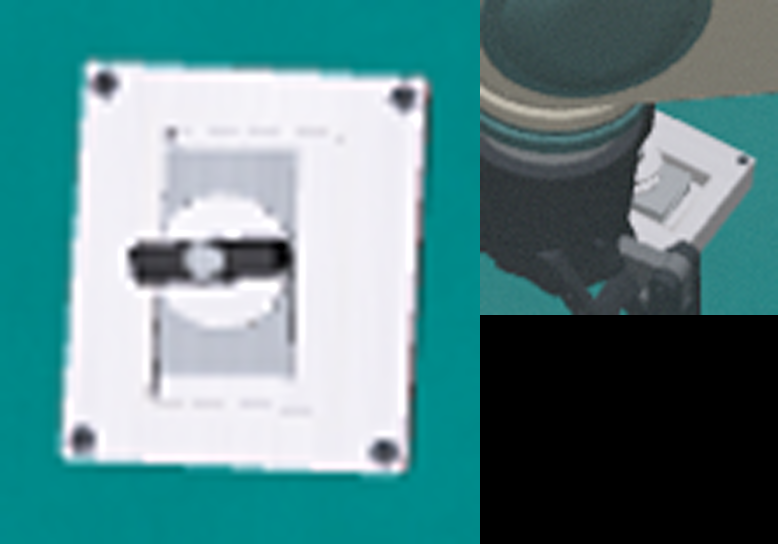

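The view shows the foot in the oblong pocket, nearly square to the block, with the bar across it. Now measure the foot yaw more precisely, before and after.

Run:
```python
from h import *
import cv2
from scipy.optimize import minimize
def fit(g,c,z,L,W,yaw,name,R0):
    # maximise outline gradient energy over (x,y,yaw)
    gr=cv2.GaussianBlur(g["frame"],(0,0),.8).astype(np.float32)
    G=np.sqrt(sum(cv2.Sobel(gr[:,:,k],cv2.CV_32F,1,0)**2+cv2.Sobel(gr[:,:,k],cv2.CV_32F,0,1)**2 for k in range(3)))
    G=np.minimum(G,120)
    u=np.linspace(-1,1,60);
    E=np.vstack([np.c_[u*L/2*.93,0*u+W/2],np.c_[u*L/2*.93,0*u-W/2],np.c_[0*u+L/2,u*W/2*.9],np.c_[0*u-L/2,u*W/2*.9]])
    def f(v):
        a=np.radians(v[2]);Q=E@np.array([[np.cos(a),np.sin(a)],[-np.sin(a),np.cos(a)]])+v[:2]/1e3
        p=proj(g,np.c_[Q,np.full(len(Q),z)]).astype(np.float32)
        return -cv2.remap(G,p[:,0:1],p[:,1:2],cv2.INTER_LINEAR).mean()
    best=min((minimize(f,[c[0]*1e3+dx,c[1]*1e3+dy,yaw+a],method="Nelder-Mead",options=dict(initial_simplex=None)) for dx in(-3,0,3) for dy in(-3,0,3) for a in(-8,-4,0,4)),key=lambda r:r.fun)
    prof=[(a,round(float(min(minimize(lambda q:f([q[0],q[1],a]),best.x[:2],method="Nelder-Mead").fun,0)),1)) for a in range(int(yaw)-12,int(yaw)+13,2)]
    print(name,best.x.round(2),round(best.fun,1),prof)
a=np.load("pics/top0.npz");b=np.load("pics/top6.npz")
fit(a,(.428,-.04),.02,.07,.04,40,"foot0",0)
fit(a,(.428,-.04),.074,.044,.012,40,"bar0",0)
fit(b,(.474,.108),.028,.07,.04,-1,"foot6",0)
fit(b,(.475,.106),.082,.044,.012,-88,"bar6",0)
fit(b,(.4733,.1045),.028,.12,.104,-2,"nest",0)
```

```text
Traceback (most recent call last):
TypeError: unsupported operand type(s) for /: 'list' and 'float'
```

```bash
cat > fit.py <<'E'
from h import *
import cv2
from scipy.optimize import minimize
def fit(g,c,z,L,W,yaw,name):
    gr=cv2.GaussianBlur(g["frame"],(0,0),.8).astype(np.float32)
    G=np.minimum(np.sqrt(sum(cv2.Sobel(gr[:,:,k],cv2.CV_32F,1,0)**2+cv2.Sobel(gr[:,:,k],cv2.CV_32F,0,1)**2 for k in range(3))),120)
    u=np.linspace(-1,1,60)
    E=np.vstack([np.c_[u*L/2*.93,0*u+W/2],np.c_[u*L/2*.93,0*u-W/2],np.c_[0*u+L/2,u*W/2*.9],np.c_[0*u-L/2,u*W/2*.9]])
    def f(v):
        a=np.radians(v[2]);Q=E@np.array([[np.cos(a),np.sin(a)],[-np.sin(a),np.cos(a)]])+np.array(v[:2])/1e3
        p=proj(g,np.c_[Q,np.full(len(Q),z)]).astype(np.float32)
        return -cv2.remap(G,p[:,0:1],p[:,1:2],cv2.INTER_LINEAR).mean()
    best=min((minimize(f,[c[0]*1e3+dx,c[1]*1e3+dy,yaw+a],method="Nelder-Mead") for dx in(-3,0,3) for dy in(-3,0,3) for a in(-8,-4,0,4)),key=lambda r:r.fun)
    prof=[(a,round(minimize(lambda q:f([q[0],q[1],a]),best.x[:2],method="Nelder-Mead").fun)) for a in range(int(yaw)-10,int(yaw)+11,2)]
    print(name,best.x.round(2),round(best.fun,1),prof)
E
python3 - <<'E'
from fit import *
a=np.load("pics/top0.npz");b=np.load("pics/top6.npz")
fit(a,(.428,-.04),.02,.07,.04,40,"foot0")
fit(a,(.428,-.04),.074,.044,.012,40,"bar0")
fit(b,(.474,.108),.028,.07,.04,-1,"foot6")
fit(b,(.475,.106),.082,.044,.012,-88,"bar6")
fit(b,(.4733,.1045),.028,.12,.104,-2,"nest")
E
```

```text
foot0 [427.97 -40.14  36.7 ] -120.0 [(30, -118), (32, -120), (34, -120), (36, -120), (38, -120), (40, -120), (42, -120), (44, -120), (46, -120), (48, -119), (50, -117)]
bar0 [426.48 -39.04  40.67] -119.6 [(30, -119), (32, -119), (34, -119), (36, -119), (38, -119), (40, -120), (42, -119), (44, -119), (46, -119), (48, -118), (50, -118)]
foot6 [474.79 109.03  -1.59] -118.9 [(-11, -107), (-9, -114), (-7, -115), (-5, -117), (-3, -118), (-1, -119), (1, -119), (3, -118), (5, -116), (7, -114), (9, -110)]
bar6 [473.98 107.87 -94.87] -120.0 [(-98, -120), (-96, -120), (-94, -120), (-92, -120), (-90, -120), (-88, -120), (-86, -120), (-84, -120), (-82, -120), (-80, -120), (-78, -120)]
nest [473.16 104.82  -3.99] -120.0 [(-12, -103), (-10, -112), (-8, -118), (-6, -120), (-4, -120), (-2, -120), (0, -120), (2, -120), (4, -117), (6, -109), (8, -100)]
```

Gradient cap saturates; raise it.

```bash
sed -i 's/,120)$/,CAP)/; s/^def fit/CAP=1e9\ndef fit/; s/(0,0),.8/(0,0),.6/' fit.py
python3 - <<'E'
from fit import *
a=np.load("pics/top0.npz");b=np.load("pics/top6.npz")
fit(a,(.428,-.04),.02,.07,.04,40,"foot0")
fit(a,(.428,-.04),.074,.044,.012,40,"bar0")
fit(b,(.474,.108),.028,.07,.04,-1,"foot6")
fit(b,(.475,.106),.082,.044,.012,-88,"bar6")
fit(b,(.4733,.1045),.028,.12,.104,-2,"nest")
E
```

```text
foot0 [428.47 -40.15  39.38] -736.1 [(30, -548), (32, -596), (34, -647), (36, -695), (38, -728), (40, -735), (42, -714), (44, -673), (46, -623), (48, -573), (50, -527)]
bar0 [428.73 -40.43  38.31] -804.2 [(30, -677), (32, -724), (34, -764), (36, -791), (38, -804), (40, -799), (42, -779), (44, -745), (46, -700), (48, -650), (50, -601)]
foot6 [447.78 108.92   3.14] -608.9 [(-11, -540), (-9, -565), (-7, -583), (-5, -597), (-3, -613), (-1, -632), (1, -636), (3, -611), (5, -582), (7, -554), (9, -526)]
bar6 [475.34 109.58 -85.64] -881.9 [(-98, -689), (-96, -735), (-94, -777), (-92, -808), (-90, -838), (-88, -866), (-86, -881), (-84, -869), (-82, -838), (-80, -805), (-78, -772)]
nest [473.57 105.15  -2.51] -865.7 [(-12, -434), (-10, -496), (-8, -593), (-6, -711), (-4, -829), (-2, -863), (0, -796), (2, -677), (4, -553), (6, -478), (8, -424)]
```

Run:
```python
from fit import *
s0=np.load("pics/side0.npz");s4=np.load("pics/side4.npz");s5=np.load("pics/side5.npz");b=np.load("pics/top6.npz")
fit(s0,(.428,-.04),.02,.07,.04,40,"foot0 side")
fit(s4,(.472,.103),.068,.07,.04,-2,"foot carried")
fit(s5,(.475,.108),.028,.07,.04,-1,"foot5")
fit(b,(.475,.109),.027,.068,.04,-1,"foot6")
```

```text
foot0 side [428.67 -40.67  38.85] -388.4 [(30, -341), (32, -364), (34, -376), (36, -383), (38, -387), (40, -387), (42, -380), (44, -369), (46, -356), (48, -342), (50, -329)]
foot carried [479.26 114.31  -2.99] -364.2 [(-12, -322), (-10, -335), (-8, -346), (-6, -357), (-4, -363), (-2, -364), (0, -359), (2, -349), (4, -337), (6, -322), (8, -306)]
foot5 [499.47 114.85  -4.9 ] -341.0 [(-11, -319), (-9, -328), (-7, -336), (-5, -341), (-3, -342), (-1, -340), (1, -334), (3, -325), (5, -315), (7, -305), (9, -295)]
foot6 [447.14 108.74  -1.04] -592.5 [(-11, -515), (-9, -542), (-7, -565), (-5, -584), (-3, -591), (-1, -593), (1, -590), (3, -581), (5, -573), (7, -553), (9, -524)]
```

Foot yaw ≈ -0.5° and bar ≈ -87°, against 39° and 39–40° before: the knob has turned about 86°, near the asked 80. Last, I'll clear the arm from the side view to check that the pulley sits home and level.

apply_moves --moves '[[[0,-0.8,0],[0,0,0],0],[[0,-0.8,0],[0,0,0],0],[[0,-0.8,-0.5],[0,0,0],0],[[0.1,0,-1],[0,0,0],0],[[0.1,0,-1],[0,0,0],0],[[0.1,0,-1],[0,0,0],0],[[0,0,-1],[0,0,0],0],[[0,0,-1],[0,0,0],0],[[0,0,-1],[0,0,0],0],[[0,0,-1],[0,0,0],0]]'

```text
t: 16.65
eef_pos: [0.3976, 0.0717, 0.3167]
ee_rot: [-89.5, -2.1, 1.1]
wrist_force: [0.7, 0.7, -0.6]
finger_gap: 0.0854
```

apply_moves --moves '[[[0,0,-1],[0,0,0],0],[[0,0,-1],[0,0,0],0],[[0,0,-0.5],[0,0,0],0],[[0,0,0],[0,0,0],0],[[0,0,0],[0,0,0],0],[[0,0,0],[0,0,0],0],[[0,0,0],[0,0,0],0],[[0,0,0],[0,0,0],0],[[0,0,0],[0,0,0],0],[[0,0,0],[0,0,0],0]]'

```text
t: 17.9
eef_pos: [0.3972, -0.0343, 0.317]
ee_rot: [-89.5, -2.2, 0.7]
wrist_force: [0.2, -0.2, 0.6]
finger_gap: 0.0853
```

Run:
```python
from h import *
import cv2
from rig import get_image
s,p,y,r=state();print(s['t'],p,s['qd'].round(1))
h=get_image("side");np.savez("pics/side7.npz",**h)
im=cv2.resize(h["frame"][245:340,295:390,::-1],None,fx=6,fy=6,interpolation=cv2.INTER_CUBIC);im0=im.copy()
def rect(c,z,L,W,yaw,col):
    a=np.radians(yaw);Q=np.array([[1,1],[1,-1],[-1,-1],[-1,1]])*[L/2,W/2]@np.array([[np.cos(a),np.sin(a)],[-np.sin(a),np.cos(a)]])+c
    q=(proj(h,np.c_[Q,np.full(4,z)])-[295,245])*6+2.5;cv2.polylines(im,[q.astype(np.int32)],True,col,1)
rect((.4748,.1087),.028,.07,.04,-.5,(0,0,255));rect((.4752,.108),.082,.044,.012,-87,(0,255,0))
cv2.imwrite("pics/c7.png",im)
```

```text
17.9 [ 0.3971918  -0.0342543   0.31699211] [ 0.1 -0.1  0.1 -0.1  0.1 -0. ]
```

View pics/c7.png

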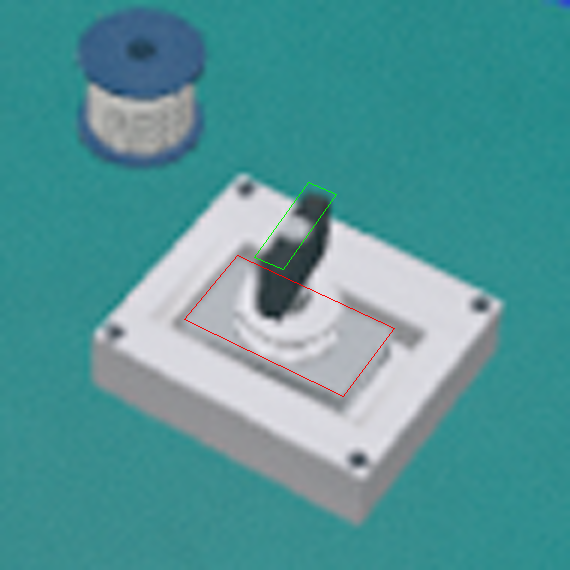

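Run:
```python
from fit import *
h=np.load("pics/side7.npz")
fit(h,(.474,.11),.028,.07,.04,-2,"foot")
fit(h,(.474,.11),.082,.044,.012,-87,"bar top")
fit(h,(.4732,.104),.028,.12,.104,-2,"nest")
```

```text
foot [499.26 115.48  -3.7 ] -324.2 [(-12, -299), (-10, -308), (-8, -316), (-6, -321), (-4, -324), (-2, -323), (0, -320), (2, -311), (4, -302), (6, -292), (8, -283)]
bar top [464.21 130.46 -85.48] -623.7 [(-97, -507), (-95, -536), (-93, -563), (-91, -588), (-89, -608), (-87, -621), (-85, -623), (-83, -615), (-81, -598), (-79, -575), (-77, -546)]
nest [473.26 104.19  -2.3 ] -473.7 [(-12, -294), (-10, -323), (-8, -362), (-6, -416), (-4, -459), (-2, -473), (0, -456), (2, -412), (4, -360), (6, -317), (8, -291)]
```

```bash
python3 -c "
from rig import *
finish_job()"
```

```text
the job is handed in; nothing more can be done
```

The grey pulley now stands in the oblong pocket with its knob turned clockwise about 82–88 degrees, a little over the 80 asked. The gripper is open and the arm clear, and I handed the job in at about 18 s.

**Steps:** I lifted the pulley by its bar and set it foot down in the pocket. At that point the tool stood at 0.0494 m, against 0.0493 m expected for fully home. Turning the knob brought the wrist moment to about 0.22 N m, so the walls were holding the foot.

**Last checks:**
- **Seating:** The foot looks home and level in the last side view. It is nearly square to the block and close to, or against, its left wall.
- **Knob angle:** The foot sits at about 0 to −4 degrees and the bar at −85 to −88. Foot and bar were within about 1 degree of each other at the start. I left the small overshoot alone rather than turn the knob back.
- **Disagreements:** The top and side cameras differ by about 4 mm on where the pulley sits across the pocket. Some automatic outline fits gave clearly wrong positions, so I used only their angles. The tool rose about 1 mm while turning, and I did not measure the seating depth again after letting go.

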